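Switch on the ion lab bench in order

ROBOT

A 6-joint arm with a two-finger parallel gripper is mounted at the origin on the work surface. World frame = base frame: x ahead of the robot, y to its left, z up, the work surface at z = 0. Lengths are in m, angles in rad, forces in N, time in s.
With the tool pointing down it reaches from about 0.275 to 0.75 m from the base axis. Payload 10.2 kg.
Tool frame: the origin (TCP) lies at the very end of the fingers, on their centre line; the grasp point (between the pads) lies 19 mm behind it; z points along the fingers, y is the line along which they close (so a half turn about z gives the same grasp; the last joint's range is limited). The gripper opens to 85 mm and grips with 20 to 120 N. Pads are 22 mm wide; open, the fingers measure 114 mm over their backs; the gripper's body (76 mm by 85 mm) begins 54 mm behind the grasp point. The pads swing forward as they close: fully open they stand 13 mm farther back than shut.
Start: joints at [-1.531, 0.313, 1.498, -0, 1.331, -0.223], TCP at [0.136, -0.507, 0.231] pointing down, gripper open.
Joint ranges: [-2.94, 2.94], [-0.97, 2.17], [0.19, 2.56], [-1.23, 4.37], [0.02, 3.11], [-2.88, 2.88]. Speed limits (rad/s): [2.39, 2.39, 3.01, 3.14, 3.14, 3.14].

INTERFACE

Orientations are given as a unit quaternion [x, y, z, w].
In Python, from cell import ctrl gives the robot as it stands.
- The arm moves only by the tool send_rows, never from a script. Its argument "series" is one flat list of numbers, 7 for each row, row after row: the closure, from -1 (fully open) to 1 (shut), so that 0 is half open, then the shift along the world's x, y, z in mm, then the turn, a rotation vector about the world's x, y, z in degrees. A call has 1 to 12 rows; each row is the pose to reach, as a shift and turn from the pose commanded when the call began; what a row does not reach only later rows make up. A row lasts 1/8 s, in which the tool goes at most 62.5 mm and 10.7 degrees, less where a joint would pass 70% of its speed; a pose out of reach is approached as far as the arm can. A call with a gripper value outside its range is refused whole. The fingers move at their own pace and stop on an object; "force" is the grip in N (left out, the last holds). Time passes only in rows, so rows that repeat a pose let the fingers close. It gives the time, the measured TCP pose, the force, the opening and the grip force at its end, in the units of the state.
- ctrl.observe(): the state, without advancing time (a new reading comes with each control period).
- ctrl.capture(name): name is "side" or "top" or "wrist"; returns a dict with "img" (480x640x3 uint8, blue, green, red), "fx", "fy", "cx", "cy" (pixels), "pose" (4x4, takes a point from camera to world coordinates). Camera axes: x right, y down, z forward; pixel columns grow to the right and rows downward; lengths in m; the calibration is good to about 2 mm. The wrist camera is an equidistant fisheye: a pixel r from the principal point sees the ray r / f radians off the axis. A picture is of the moment at which its call begins. There is no depth.
- ctrl.finish_job(): hands the job in; it is judged then, once.
The state is a dict: "time": time; "joint_positions": joint angles; "joint_velocities": joint speeds; "joint_torque": joint torques, N m; "eef_pos": TCP position; "tool_rot": TCP orientation; "contact_force": force on the tool from outside, world axes, zero at the start; "torque": the same for the moment, N m; "width": finger opening in m; "gripper_force": force on a finger pad.
Only numpy, scipy, OpenCV 4.12 (cv2) and the standard library are available. Lean on these libraries where they do the work, as an engineer would, in place of code of your own. Each camera call takes 0.05 s, during which the arm holds its last target. There are 200 camera calls.

TASK

Switch on the bench for a measuring run with light fingertip taps, in this order: tap in the big round key of the vortex mixer, then the long bar key of the balance, and last the square key of the sample changer's control box, so that each key stays well down, past halfway. Press gently, never hard. Leave the small round keys alone, and do not pick up, shift or knock over the vials, tub, tweezers or calibration weight.

Things in the scene. Friction and masses are not known exactly. Their poses are not given: they have to be found in the camera images.
- mixer: Vortex mixer, fixed to the table: white box 150 (x) x 100 (y) mm, front deck 60 mm high carrying one big round key; behind it a hump 80 mm high with a black rubber cup, top at 102 mm, centred 38 mm behind (+x) the origin. Origin: centre of the underside; +x points to its back, z up.
- mixer_key_top (a point): Centre of the top of the mixer's round key, 34 mm across, grey, at 40 mm in front (-x) of the mixer's origin; stands 16 mm proud of the deck (76 mm above the table) when up. The point goes down with the key; axes as the instrument's.
- mixer_key (a joint): Slide of this key straight down, metres: about 0 up as found, 0.010 fully in at a hard stop. No spring: it moves at a push of about 3 N and stays where it is left. It counts as in from 0.005.
- balance: Portable balance, fixed to the table: flat white box 190 (x) x 150 (y) x 40 mm with a round steel pan 104 mm across (top at 48 mm) at its back. Its long bar key and one small round key lie along the front edge. Origin: centre of the underside; +x points to its back (pan), z up.
- balance_bar_top (a point): Centre of the top of the balance's long bar key, 22 (x) x 58 (y) mm, grey, at (-70, +30) mm from the balance's origin; stands 16 mm proud (56 mm above the table) when up. The point goes down with the key; axes as the instrument's.
- balance_bar (a joint): Slide of this key straight down, metres: about 0 up as found, 0.010 fully in at a hard stop. No spring: it moves at a push of about 3 N and stays where it is left. It counts as in from 0.005.
- balance_dot (a joint): Slide of this small key straight down, metres: 0 up, 0.010 fully in; moves at about 3 N. Not to be pressed (it counts as pressed from 0.003). It is 18 mm across, on the balance at (-70, -48) mm from its origin, as high as the bar.
- control: Control box of the sample changer, fixed to the table: white box 150 (x) x 104 (y) x 45 mm with one square key in front and two small round keys side by side behind it. Origin: centre of the underside; +x points to its back, z up.
- control_square_top (a point): Centre of the top of the control box's square key, 32 x 32 mm, grey, 35 mm in front (-x) of the box's origin; stands 16 mm proud (61 mm above the table) when up. The point goes down with the key; axes as the instrument's.
- control_square (a joint): Slide of this key straight down, metres: about 0 up as found, 0.010 fully in at a hard stop. No spring: it moves at a push of about 3 N and stays where it is left. It counts as in from 0.005.
- control_dot_l (a joint): Slide of this small key straight down, metres: 0 up, 0.010 fully in; moves at about 3 N. Not to be pressed (it counts as pressed from 0.003). It is 18 mm across, at (+30, +28) mm from the control box's origin, as high as the square key.
- control_dot_r (a joint): Slide of this small key straight down, metres: 0 up, 0.010 fully in; moves at about 3 N. Not to be pressed (it counts as pressed from 0.003). It is 18 mm across, at (+30, -28) mm from the control box's origin, as high as the square key.
- vial_pan: Loose amber vial with white cap, 24 mm across, 46 mm high, standing on the balance's pan; origin at its underside. Bystander.
- vial_side: Same sort of loose vial, 24 mm across, 46 mm high, standing on the table beside the control box (about 85 mm from the box's origin along its +y); origin at its underside. Bystander.
- tub: Loose white round tub, 54 mm across, 28 mm high, on the table in front of the mixer; origin at its underside. Bystander.
- tweezers: Loose steel tweezers, about 125 mm long, 6 mm high, lying in front of the balance; origin at the underside near the middle, length along its y. Bystander.
- weight: Loose steel calibration weight with a small head, 28 mm across, 42 mm high, standing on the table beside the mixer (about 86 mm from the mixer's origin along its -y); origin at its underside. Bystander.

How it is judged:
By the outcome, as a careful person would: the job done as asked, in the order asked, and still so for the second after the job is handed in, with the robot touching nothing.
It also fails if it takes over 54 s, if anything falls off the work surface, if the arm or the gripper's body presses on something with over 40 N, if the wrist force passes 120 N, or if a joint passes its speed limit or range.

## Working session

There is one attempt and no reset: what is moved stays moved. The work goes in short steps, Python scripts to look and compute and a tool call to move; the robot and the scene stay as the last step left them, time stands still between calls to the robot, and variables do not carry over. Pictures are saved under pics/ and viewed, at most 10 in all, crops included, and the job is handed in when it is done.

Besides the shell and the picture viewer there is one more tool, called after "Call:" as name(argument=value, ...), one argument or row to a line, values as JSON. send_rows: Moves the arm, as the interface text tells. Its arguments: {"type":"object","properties":{"series":{"type":"array"},"force":{"type":"number"}},"required":["series"]}

```bash
mkdir -p pics; python3 - <<'E'
from cell import ctrl
import cv2,numpy as np
s=ctrl.observe();print(s['time'],s['eef_pos'],s['tool_rot'],s['contact_force'])
for n in('top','side'):
    c=ctrl.capture(n);cv2.imwrite(f'pics/{n}0.png',c['img']);print(n,c['fx'],c['fy'],c['cx'],c['cy'],np.round(c['pose'],4).tolist())
E
```

```text
0.0 [ 0.13635816 -0.50672005  0.23074013] [ 9.91380203e-01  1.31014839e-01  4.67779919e-05 -6.34988069e-04] [ 0.44934521 -0.57486693 -0.10874026]
top 442.6411187755713 442.6411187755713 316.22390455878974 237.77412434498555 [[0.0175, -0.9991, 0.039, 0.4976], [-0.9998, -0.0176, -0.0041, 0.0308], [0.0048, -0.0389, -0.9992, 1.1753], [0.0, 0.0, 0.0, 1.0]]
side 504.19605551269257 504.19605551269257 326.7876433345592 244.37851297548366 [[-0.8134, -0.3972, 0.425, 0.1353], [-0.5815, 0.5745, -0.576, 0.6051], [-0.0154, -0.7157, -0.6983, 0.7604], [0.0, 0.0, 0.0, 1.0]]
```

View pics/top0.png

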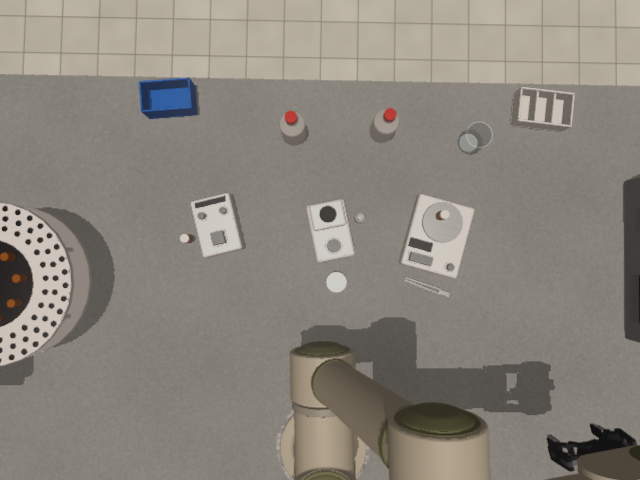

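View pics/side0.png

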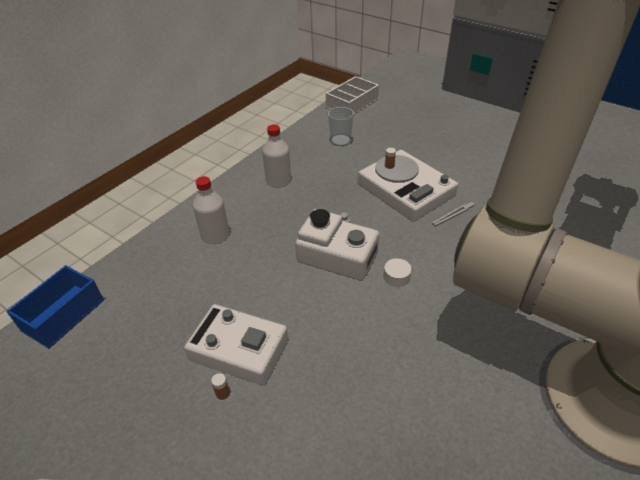

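The top view shows the mixer key at about (334,245), the balance bar at (420,258) with its dot at (450,267), and the square key at (218,238) with its dots at (202,215) and (222,210). In the side view the same three keys are at about (356,237), (421,192) and (253,339).

```bash
cat > h.py <<'E'
import numpy as np
C={'top':(442.641,316.224,237.774,np.array([[0.0175,-0.9991,0.039,0.4976],[-0.9998,-0.0176,-0.0041,0.0308],[0.0048,-0.0389,-0.9992,1.1753]])),
'side':(504.196,326.788,244.379,np.array([[-0.8134,-0.3972,0.425,0.1353],[-0.5815,0.5745,-0.576,0.6051],[-0.0154,-0.7157,-0.6983,0.7604]]))}
def at(n,u,v,z):
    f,cx,cy,P=C[n];d=P[:,:3]@[(u-cx)/f,(v-cy)/f,1];return P[:,3]+d*(z-P[2,3])/d[2]
E
python3 - <<'E'
from h import *
import cv2
for k,z,t,s in(('mix',.076,(334,245),(356,237)),('bar',.056,(420,258),(421,192)),('bdot',.056,(450,267),(445,179)),('sq',.061,(218,238),(253,339)),('dl',.061,(202,215),(212,341)),('dr',.061,(222.5,210.5),(228,316)),('cup',.102,(328,213),(320,217)),('pan',.048,(442,221),(397,168)),('tub',.028,(336.5,282),(398,268))):
    print(k,np.round(at('top',*t,z),3),np.round(at('side',*s,z),3))
t=cv2.imread('pics/top0.png');a=cv2.resize(t[180:305,170:330],(800,625))[:600];
b=cv2.resize(t[190:300,170:250],None,fx=5,fy=5,interpolation=2);c=cv2.resize(t[190:300,400:480],None,fx=5,fy=5,interpolation=2)
cv2.imwrite('pics/crop0.png',np.hstack([b,c]))
E
```

```text
mix [ 0.523 -0.018  0.076] [ 0.517 -0.009  0.076]
bar [ 0.495 -0.237  0.056] [ 0.488 -0.231  0.056]
bdot [ 0.473 -0.313  0.056] [ 0.466 -0.305  0.056]
sq [0.536 0.273 0.061] [0.531 0.282 0.061]
dl [0.593 0.315 0.061] [0.584 0.325 0.061]
dr [0.606 0.264 0.061] [0.599 0.271 0.061]
cup [ 0.6   -0.001  0.102] [0.592 0.006 0.102]
pan [ 0.59  -0.295  0.048] [ 0.583 -0.29   0.048]
tub [ 0.429 -0.028  0.028] [ 0.426 -0.025  0.028]
```

View pics/crop0.png

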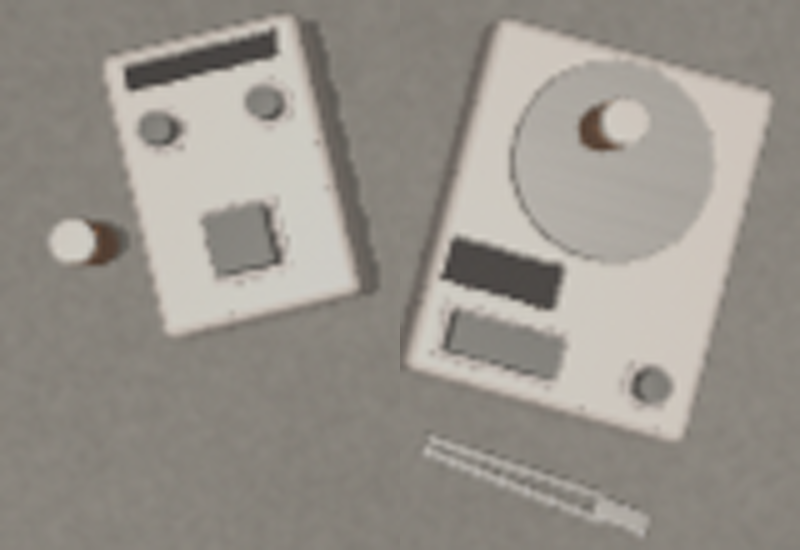

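The two views agree to about 8 mm, with spacings that match the given sizes. I'll average them, move above the mixer key with the fingers shut, and take a closer look from there.

Call:
send_rows(
  series=[1,35,45,0,0,0,0,1,70,90,0,0,0,0,1,105,135,0,0,0,0,1,140,180,0,0,0,0,1,175,225,0,0,0,0,1,210,270,0,0,0,0,1,245,315,0,0,0,0,1,280,360,-10,0,0,0,1,315,405,-25,0,0,0,1,350,450,-40,0,0,0,1,384,493,-55,0,0,0,1,384,493,-55,0,0,0],
  force=20,
)

```text
time: 1.6
eef_pos: [0.5208, -0.0113, 0.1745]
tool_rot: [0.991, 0.133, -0.001, -0.001]
contact_force: [-0.1, -0.6, 0.2]
width: 0.0003
gripper_force: 0.0
```

```bash
python3 - <<'E'
from cell import ctrl
import cv2,numpy as np
s=ctrl.observe();print(s['time'],s['eef_pos'],s['tool_rot'],s['contact_force'],s['width'])
c=ctrl.capture('wrist');cv2.imwrite('pics/w1.png',c['img']);print(c['fx'],c['fy'],c['cx'],c['cy'],np.round(c['pose'],4).tolist())
E
```

```text
1.6 [ 0.52078917 -0.01127576  0.17454188] [ 9.91097087e-01  1.33132694e-01 -1.32087320e-03 -7.10413859e-04] [-0.13690444 -0.60557314  0.20387115] 0.00029792895210147994
371.64829954431775 371.64829954431775 319.49642834024695 238.5666317736969 [[0.2636, -0.9156, -0.3036, 0.5982], [-0.9646, -0.251, -0.0808, 0.0097], [-0.0022, 0.3142, -0.9494, 0.3175], [0.0, 0.0, 0.0, 1.0]]
```

View pics/w1.png

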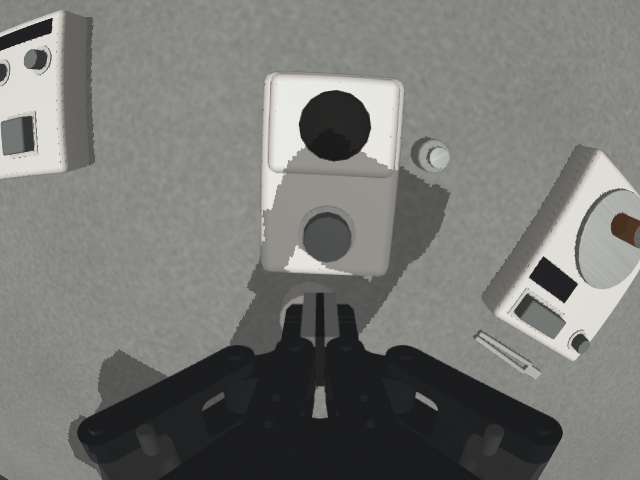

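The wrist view shows the mixer key's top centred at about (327,237), the bar at (541,315), the balance dot at (580,342), the square key at (17,135) and the cup at (335,125).

```bash
cat >> h.py <<'E'
def fish(c,u,v,z):
    a,b=u-c['cx'],v-c['cy'];r=np.hypot(a,b);t=r/c['fx'];d=c['pose'][:3,:3]@np.array([a/r*np.sin(t),b/r*np.sin(t),np.cos(t)])
    p=c['pose'][:3,3];return p+d*(z-p[2])/d[2]
E
python3 - <<'E'
from h import *
c=dict(fx=371.648,cx=319.496,cy=238.567,pose=np.array([[0.2636,-0.9156,-0.3036,0.5982],[-0.9646,-0.251,-0.0808,0.0097],[-0.0022,0.3142,-0.9494,0.3175],[0,0,0,1]]))
for n,u,v,z in(('mix',327,237,.076),('cup',335,125,.102),('bar',541,315,.056),('bdot',580,342,.056),('sq',17,135,.061),('dr',36,59,.061),('tip',320,293,.1745)):print(n,np.round(fish(c,u,v,z),4))
E
```

```text
mix [ 0.5234 -0.0155  0.076 ]
cup [0.5975 0.0008 0.102 ]
bar [ 0.4968 -0.2309  0.056 ]
bdot [ 0.4769 -0.3038  0.056 ]
sq [0.5383 0.2684 0.061 ]
dr [0.606  0.2579 0.061 ]
tip [ 0.5288 -0.0092  0.1745]
```

Call:
send_rows(
  series=[1,2,-3,-30,0,0,0,1,2,-3,-60,0,0,0,1,2,-3,-80,0,0,0,1,2,-3,-90,0,0,0,1,2,-3,-92,0,0,0,1,2,-3,-92,0,0,0],
)

```text
time: 2.4
eef_pos: [0.5227, -0.0173, 0.085]
tool_rot: [0.991, 0.131, 0.001, 0.0]
contact_force: [0.7, 0.0, 0.3]
width: -0.0001
gripper_force: 0.0
```

Call:
send_rows(
  series=[1,0,0,-3,0,0,0,1,0,0,-5,0,0,0,1,0,0,-6,0,0,0,1,0,0,-7,0,0,0,1,0,0,-8,0,0,0,1,0,0,-9,0,0,0,1,0,0,-10,0,0,0,1,0,0,-11,0,0,0,1,0,0,-12,0,0,0,1,0,0,-12,0,0,0],
)

```text
time: 3.65
eef_pos: [0.5224, -0.017, 0.0722]
tool_rot: [0.991, 0.131, 0.0, -0.0]
contact_force: [-1.0, 0.5, 1.2]
width: 0.0001
gripper_force: 0.8
```

Call:
send_rows(
  series=[1,0,0,-1,0,0,0,1,0,0,-2,0,0,0,1,0,0,-3,0,0,0,1,0,0,-4,0,0,0],
)

```text
time: 4.15
eef_pos: [0.5224, -0.017, 0.0683]
tool_rot: [0.991, 0.131, 0.0, 0.0]
contact_force: [-0.9, 0.2, 3.2]
width: -0.0001
gripper_force: 1.5
```

```bash
python3 - <<'E'
from cell import ctrl
import cv2
s=ctrl.observe();print(s['eef_pos'],s['contact_force'])
c=ctrl.capture('side');cv2.imwrite('pics/s2.png',cv2.resize(c['img'][190:290,270:400],(780,600),interpolation=2))
E
```

```text
[ 0.52241966 -0.01699862  0.06825771] [-0.90556785  0.17796888  3.16685054]
```

View pics/s2.png

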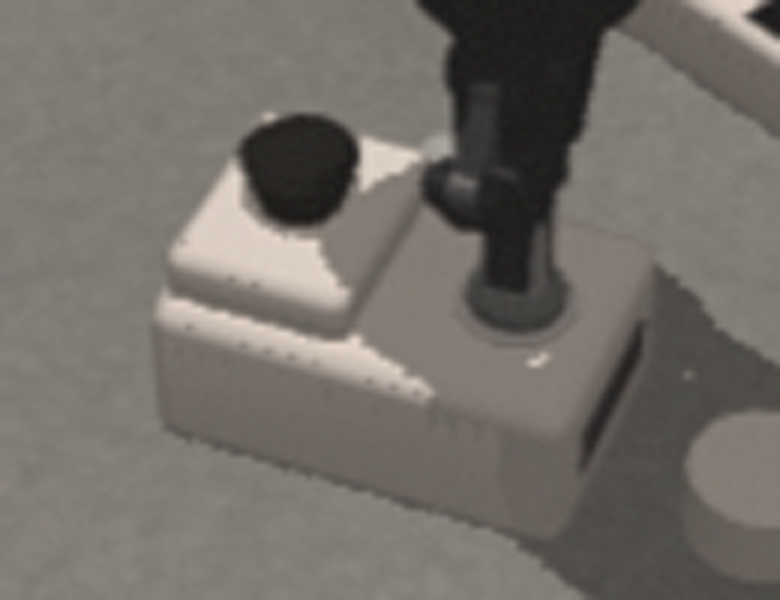

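The tip sits on the key cap, which is about 7.7 mm in with 3.2 N on it. I'll lift and go over to the bar.

Call:
send_rows(
  series=[1,0,0,20,0,0,0,1,0,0,55,0,0,0,1,0,-20,75,0,0,0,1,-7,-65,75,0,0,-5,1,-14,-110,75,0,0,-10,1,-21,-155,75,0,0,-18,1,-26,-200,75,0,0,-25,1,-28,-217,60,0,0,-30,1,-28,-217,30,0,0,-30,1,-28,-217,5,0,0,-30,1,-28,-217,-2,0,0,-30,1,-28,-217,-2,0,0,-30],
)

```text
time: 5.7
eef_pos: [0.4945, -0.234, 0.0665]
tool_rot: [0.992, -0.13, -0.0, -0.0]
contact_force: [0.3, 0.4, 0.2]
width: -0.0001
gripper_force: 0.0
```

```bash
python3 - <<'E'
from cell import ctrl
import cv2
c=ctrl.capture('side');a=cv2.resize(c['img'][190:290,270:400],(390,300),interpolation=2)
b=cv2.resize(c['img'][130:230,350:480],(390,300),interpolation=2)
w=ctrl.capture('wrist')['img'];w=cv2.resize(w[180:420,164:476],(390,300),interpolation=2)
import numpy as np
cv2.imwrite('pics/s3.png',np.vstack([np.hstack([a,b]),np.hstack([w,w*0])]))
E
```

```text
(no output)
```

View pics/s3.png

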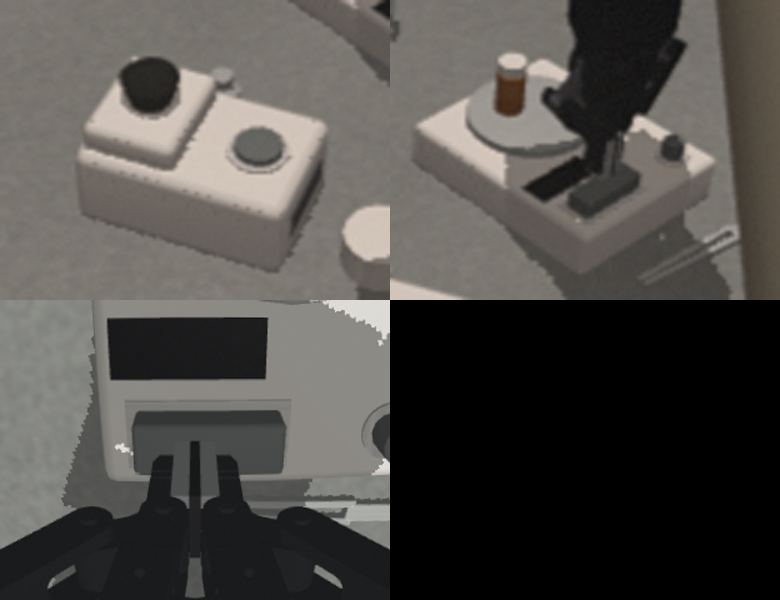

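The mixer key is clearly lower, and the tip is centred over the bar with the dot well clear to the right. Now the slow press.

Call:
send_rows(
  series=[1,0,0,-4,0,0,0,1,0,0,-7,0,0,0,1,0,0,-9,0,0,0,1,0,0,-10,0,0,0,1,0,0,-11,0,0,0,1,0,0,-12,0,0,0,1,0,0,-13,0,0,0,1,0,0,-14,0,0,0,1,0,0,-15,0,0,0,1,0,0,-16,0,0,0],
)

```text
time: 7.05
eef_pos: [0.4944, -0.234, 0.0503]
tool_rot: [0.992, -0.13, 0.0, 0.0]
contact_force: [-1.5, 1.1, 3.4]
width: -0.0003
gripper_force: 1.5
```

Call:
send_rows(
  series=[1,0,0,-1,0,0,0,1,0,0,-2,0,0,0],
)

```text
time: 7.3
eef_pos: [0.4944, -0.234, 0.0482]
tool_rot: [0.992, -0.13, 0.0, 0.0]
contact_force: [0.9, 0.5, 2.7]
width: -0.0002
gripper_force: 1.5
```

Call:
send_rows(
  series=[1,0,0,20,0,0,0,1,0,0,60,0,0,0,1,0,10,90,0,0,0,1,4,60,95,0,0,0,1,8,115,95,0,0,5,1,12,170,95,0,0,10,1,17,225,95,0,0,15,1,22,280,95,0,0,20,1,27,335,95,0,0,25,1,32,390,95,0,0,30,1,37,445,95,0,0,30,1,42,490,95,0,0,30],
)

```text
time: 8.8
eef_pos: [0.5361, 0.2581, 0.1429]
tool_rot: [0.991, 0.131, -0.0, -0.0]
contact_force: [0.6, -0.2, -0.4]
width: -0.0001
gripper_force: 0.0
```

Call:
send_rows(
  series=[1,0,17,-20,0,0,0,1,0,17,-50,0,0,0,1,0,17,-68,0,0,0,1,0,17,-72,0,0,0,1,0,17,-72,0,0,0],
)

```text
time: 9.43
eef_pos: [0.5368, 0.2726, 0.0717]
tool_rot: [0.991, 0.131, 0.0, -0.0]
contact_force: [0.2, 0.4, 0.2]
width: -0.0005
gripper_force: 0.0
```

```bash
python3 - <<'E'
from cell import ctrl
import cv2
c=ctrl.capture('side')['img'];a=cv2.resize(c[290:410,170:326],(390,300),interpolation=2)
b=cv2.resize(c[130:230,350:480],(390,300),interpolation=2)
w=ctrl.capture('wrist')['img'];w=cv2.resize(w[180:420,164:476],(390,300),interpolation=2)
import numpy as np
cv2.imwrite('pics/s4.png',np.vstack([np.hstack([a,b]),np.hstack([w,w*0])]))
E
```

```text
(no output)
```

View pics/s4.png

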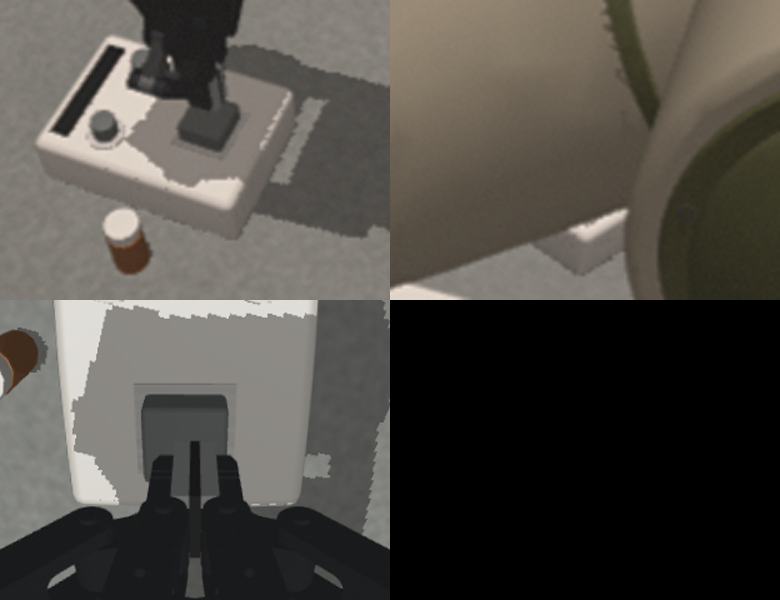

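The tip is over the square key, about 3 mm to its right, and the dots are clear. I'll correct that and press slowly.

Call:
send_rows(
  series=[1,0,3,-4,0,0,0,1,0,3,-7,0,0,0,1,0,3,-9,0,0,0,1,0,3,-10,0,0,0,1,0,3,-11,0,0,0,1,0,3,-12,0,0,0,1,0,3,-13,0,0,0,1,0,3,-14,0,0,0,1,0,3,-15,0,0,0,1,0,3,-16,0,0,0],
)

```text
time: 10.78
eef_pos: [0.5364, 0.276, 0.0552]
tool_rot: [0.991, 0.131, 0.0, -0.0]
contact_force: [-1.0, -0.5, 2.2]
width: 0.0001
gripper_force: 1.5
```

Call:
send_rows(
  series=[1,0,0,-1,0,0,0,1,0,0,-2,0,0,0],
)

```text
time: 11.02
eef_pos: [0.5364, 0.276, 0.0532]
tool_rot: [0.991, 0.131, 0.0, -0.0]
contact_force: [-1.7, -1.0, 3.1]
width: 0.0003
gripper_force: 1.5
```

Call:
send_rows(
  series=[1,0,0,20,0,0,0,1,0,0,60,0,0,0,1,-10,-10,110,0,0,0,1,-40,-30,140,0,0,0,1,-80,-50,160,0,0,0,1,-120,-70,170,0,0,0,1,-160,-80,180,0,0,0,1,-160,-80,180,0,0,0],
)

```text
time: 12.02
eef_pos: [0.3752, 0.1958, 0.2341]
tool_rot: [0.991, 0.131, 0.001, -0.0]
contact_force: [1.1, 0.6, 0.4]
width: -0.0001
gripper_force: 0.0
```

```bash
python3 - <<'E'
from cell import ctrl
import cv2,numpy as np
c=ctrl.capture('side')['img'];a=cv2.resize(c[290:410,170:326],(390,300),interpolation=2)
b=cv2.resize(c[130:290,270:478],(390,300),interpolation=2)
t=ctrl.capture('top')['img'];t=cv2.resize(t[180:310,170:500],(780,300),interpolation=2)
cv2.imwrite('pics/s5.png',np.vstack([np.hstack([a,b]),t]))
E
```

```text
(no output)
```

View pics/s5.png

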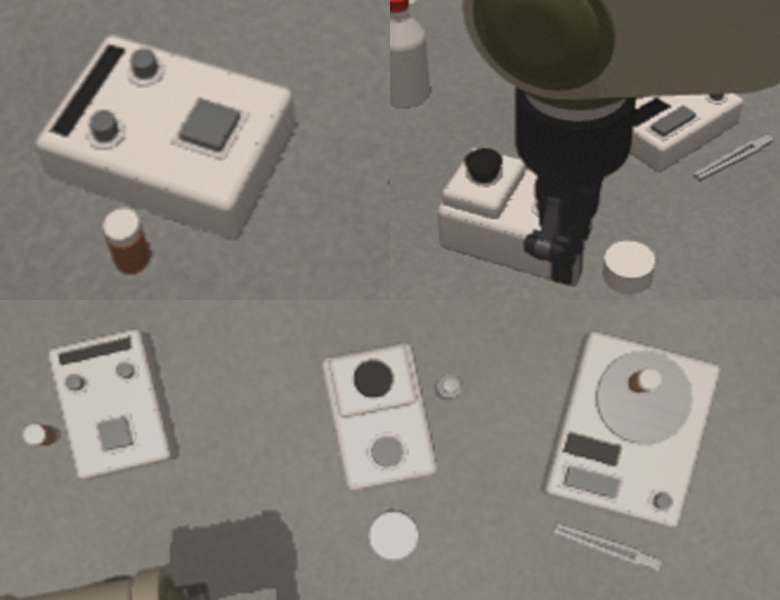

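All three keys are visibly down, the small keys are still up, and the loose things are where they were. Handing in.

```bash
python3 -c "
from cell import ctrl
print(ctrl.finish_job())"
```

```text
the job is handed in; nothing more can be done
None
```

I pressed the mixer key, the balance bar and the control box's square key in that order, each about 8 mm in, with readings of about 3 N; the final pictures show the small keys still up and the loose things unmoved, and I handed the job in at about 12 s.

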